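# Clamp the impeller and hold the index plunger out

## Task

Someone is about to turn the disc of the small indexing stand. First swing the hinged strap down over the impeller until it rests fully home in its forked catch, leaving the impeller sitting in its seat; only then take the sprung plunger knob at the front of the stand, pull it straight back as far as it goes, so that its pin is clear of the disc, and hold it there. Finish while still holding the plunger fully back: do not let go.

Things in the scene. Friction and masses are not known exactly. Their poses are not given: they have to be found in the camera images.
- index_stand: Indexing stand bolted to the bench: aluminium base plate 126 x 92 x 12 mm, on it a level disc 96 mm across (top 56 mm above the bench; does not turn here), a grey plunger housing, and the strap's hinge and catch. Origin on the bench under the disc's axis; z up; x horizontal, from the plunger knob towards the disc; y to the left seen from the knob. Yaw -0.35 to 0.45 rad.
- strap_hinge (a point): Middle of the strap's hinge axis, on the stand's left (+y) edge, 83 mm above the bench, 46 mm from the disc's axis. The hinge axis is parallel to the stand's x. The strap is a flat steel bar 16 mm wide, 8 mm thick, reaching 112 mm from this axis, which lies half-way through its thickness.
- clamp_strap (a joint): Strap angle, rad: 0 closed (level, along the stand's -y, its top 87 mm above the bench, 3 mm over the impeller), growing as the free end rises; 1.57 upright, 1.7 stop. Starts open at 0.9 to 1.5. Stiff hinge: it stays where it is left and never falls shut; 1 to 2 N on its outer (upper) face near the free end moves it.
- strap_end (a point): Point on the strap's outer (upper) face, 100 mm from the hinge axis, 12 mm short of the free end; moves with the strap; z axis: outward normal of that face. Closed, the strap lies in the forked catch, whose two cheeks (20 mm apart, tops 1 mm below the strap's top) stand 89 to 100 mm from the hinge axis.
- knob_neck (a point): Centre of the plunger knob's neck, 45 mm above the bench, 88 mm from the disc's axis when home; moves with the plunger. Neck: level round bar along the stand's x, 14 mm across, 28 mm free between the housing (top at 56 mm) and a black round head 30 mm across, 10 mm thick, at its outer (-x) end. Pinch the neck from above, behind the head; bare bench below.
- index_plunger (a joint): How far the plunger is pulled along the stand's -x, in m: 0 home (pin 12 mm deep in the disc's rim), 0.020 fully back at its stop (pin tip 8 mm clear of the rim). A spring draws it home, with 3 N at rest and 9 N fully back.
- impeller_center (a point): Centre (half-way up) of the loose black impeller, 55 mm across, 20 mm high, about 20 g; it sits flat on the disc between six low pins. Its z axis points up. (A like impeller lying on the bench is not part of the job.)
- seat (a point): Centre of the impeller's seat on the disc's top, 56 mm above the bench. The impeller's centre is 10 mm above it when seated.

How it is judged:
On the way, in this order (a step that is already met when the one before it is completed fails the run):
1. the strap rests in its catch, the plunger still home (value of joint clamp_strap below 0.05 rad and value of joint index_plunger below 0.004 m), for 0.2 s.
2. the plunger is pulled fully back by the fingers (value of joint index_plunger above 0.0175 m and contact force between the fingers and index_plunger above 2 N), for 0.3 s.
At the end, for the whole second after the job is handed in: Strap within 0.05 rad of level; plunger held by the fingers (over 2 N) at least 17.5 mm of its 20 mm back, still (under 10 mm/s); impeller in its seat (within 6 mm sideways, 4 mm in height, 0.1 rad of tilt) (all of step 2 and value of joint clamp_strap below 0.05 rad and velocity of joint index_plunger between -0.01 and 0.01 m/s and horizontal distance between impeller_center and seat below 0.006 m and z of impeller_center in the frame of index_stand below 0.07 m and angle between impeller_center's own z axis and vertical below 0.1 rad); the arm keeps its last pose, push and grip.
It fails at once if the plunger is drawn while the strap is not closed (value of joint index_plunger above 0.006 m and value of joint clamp_strap above 0.1 rad).
It also fails if it takes over 42 s, if anything falls off the work surface, if the arm or the gripper's body presses on something with over 40 N, if the wrist force passes 120 N, or if a joint passes its speed limit or range.

## Robot

A 6-joint arm with a two-finger parallel gripper is mounted at the origin on a cart in front of the work surface, level with it; the furniture and walls round the work are solid. World frame = base frame: x ahead of the robot, y to its left, z up, the work surface at z = 0. Lengths are in m, angles in rad, forces in N, time in s.
With the tool pointing down it reaches from about 0.3 to 0.75 m from the base axis. Payload 8.5 kg.
Tool frame: the origin (TCP) lies between the finger pads; the fingertips stand 8 mm ahead of it and the grasp point (between the pads) lies 11 mm behind it (finger_overhang is the z of the fingertips in the tool frame, in m); z points along the fingers, y is the line along which they close (so a half turn about z gives the same grasp; the last joint's range is limited). The gripper opens to 85 mm and grips with 20 to 120 N. Pads are 22 mm wide; open, the fingers measure 114 mm over their backs; the gripper's body (76 mm by 85 mm) begins 54 mm behind the grasp point. The pads swing forward as they close: fully open they stand 13 mm farther back than shut.
Start: joints at [1.118, 0.381, 1.297, -0, 1.464, -0.215], TCP at [0.13, 0.535, 0.239] pointing down, gripper open.
Joint ranges: [-3.11, 3.11], [-0.89, 2.33], [0.22, 2.48], [-1.42, 4.56], [0.17, 2.85], [-2.88, 2.88]. Speed limits (rad/s): [2.39, 2.39, 3.14, 3.14, 3.14, 3.14].

## Interface

Orientations are given as a unit quaternion [w, x, y, z].
In Python, from rig import * gives the robot as it stands.
- The arm moves only by the shell command python3 -m inch 'ROWS' [FORCE]. ROWS is JSON, a list of rows, each an object of numbers: "grip": the closure, from 0 (fully open) to 1 (shut); "tx", "ty", "tz": the shift along the world's x, y, z in cm; "yaw": the turn about the world's z in rad. A call has 1 to 12 rows; each row shifts and turns the commanded pose from where the row before left it; what a row does not reach is not made up. A row lasts 1/8 s, in which the tool goes at most 62.5 mm and 10.7 degrees, less where a joint would pass 70% of its speed; a pose out of reach is approached as far as the arm can. A call with a gripper value outside its range is refused whole. The fingers move at their own pace and stop on an object; FORCE is the grip in N (left out, the last holds). Time passes only in rows, so rows that do not move let the fingers close. It gives the time, the measured TCP pose, the force, the opening and the grip force at its end, in the units of the state.
- state(): the state, without advancing time (a new reading comes with each control period).
- camera(name): name is "side" or "top"; returns (picture, depth): 480x640x3 uint8, red, green, blue; 480x640 float32, m along the optical axis (not along the pixel's ray), 0 where there is no reading.
- camera_info(name): a dict with "fx", "fy", "cx", "cy" (pixels), "origin" and "attitude" of the camera in the world. Camera axes: x right, y up, looking along -z (the intrinsics and any distortion apply to the point x, -y, -z); pixel columns grow to the right and rows downward; lengths in m; the calibration is good to about 2 mm. A picture is of the moment at which its call begins. camera_info takes no time and is no camera call.
- sign_off(): hands the job in; it is judged then, once.
The state is a dict: "clock": time; "qpos": joint angles; "joint_vel": joint speeds; "joint_torque": joint torques, N m; "tcp_pos": TCP position; "orientation": TCP orientation; "wrist_force": force on the tool from outside, world axes, zero at the start; "ft_torque": the same for the moment, N m; "gripper_width": finger opening in m; "grip_force": force on a finger pad.
Only numpy, scipy, OpenCV 4.12 (cv2) and the standard library are available. Lean on these libraries where they do the work, as an engineer would, in place of code of your own. Each camera call takes 0.05 s, during which the arm holds its last target. There are 200 camera calls.

## Working session

There is one attempt and no reset: what is moved stays moved. The work goes in short steps, Python scripts to look and compute and a shell command to move; the robot and the scene stay as the last step left them, time stands still between calls to the robot, and variables do not carry over. Pictures are saved under pics/ and viewed, at most 10 in all, crops included, and the job is handed in when it is done.

```bash
mkdir -p pics; cat > h.py <<'E'
from rig import *
import numpy as np, cv2
from scipy.spatial.transform import Rotation as R
def rot(a):
    a=np.array(a,float)
    if a.size==9: return a.reshape(3,3)
    return R.from_quat(np.r_[a[1:],a[0]]).as_matrix()
def cloud(name):
    p,d=camera(name); i=camera_info(name)
    v,u=np.mgrid[0:480,0:640]
    c=np.stack([(u-i["cx"])/i["fx"]*d,-(v-i["cy"])/i["fy"]*d,-d],-1)
    return p,d,c@rot(i["attitude"]).T+np.array(i["origin"])
E
python3 - <<'E'
from h import *
for n in("top","side"):
    p,d,w=cloud(n); print(camera_info(n))
    cv2.imwrite(f"pics/{n}0.png",p[:,:,::-1]); np.savez(f"{n}0.npz",p=p,d=d,w=w)
print(state())
E
```

```text
{'fx': 486.61009915215914, 'fy': 486.61009915215914, 'cx': 318.0414942692079, 'cy': 233.91335609696998, 'origin': array([ 0.39287859, -0.03111281,  0.90796348]), 'attitude': array([ 0.7654711 ,  0.07923868, -0.06759629, -0.63498502])}
{'fx': 519.4355738793502, 'fy': 519.4355738793502, 'cx': 328.07655805556243, 'cy': 236.95969775081642, 'origin': array([ 0.252174  , -0.73950022,  0.43249819]), 'attitude': array([ 0.81689248,  0.53778978, -0.12071417, -0.16999091])}
{'clock': 0.1, 'qpos': array([ 1.11770904e+00,  3.81188294e-01,  1.29817153e+00,  1.11683808e-05,
        1.46359249e+00, -2.15317761e-01]), 'joint_vel': array([ 0.00149766, -0.00081523, -0.00276945, -0.00071481, -0.00107462,
        0.00024519]), 'joint_torque': array([ 5.05356293e-03, -4.49217331e+01, -2.31652343e+01, -1.10831304e-04,
        3.66458116e-03,  2.42711212e-05]), 'tcp_pos': array([0.12944308, 0.53429714, 0.238746  ]), 'orientation': array([-2.28239895e-04,  1.18605485e-01,  9.92941225e-01, -6.40396227e-04]), 'wrist_force': array([ 0.70823758, -0.03069828, -0.10670943]), 'ft_torque': array([-0.04468234, -0.02153703,  0.0296206 ]), 'grip_force': 0.0, 'gripper_width': 0.0854100117885329}
```

View pics/top0.png

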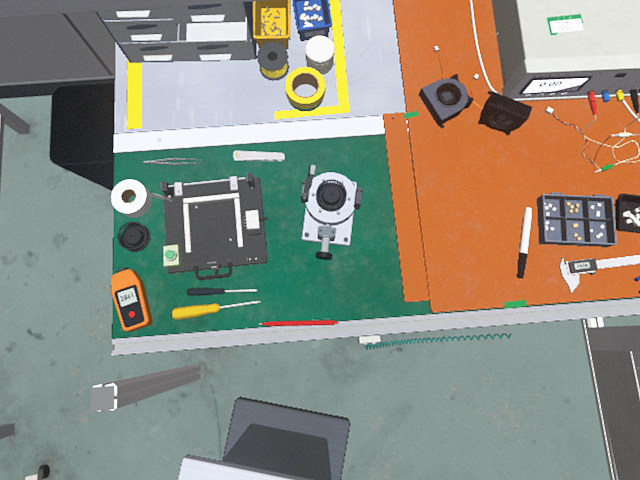

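View pics/side0.png

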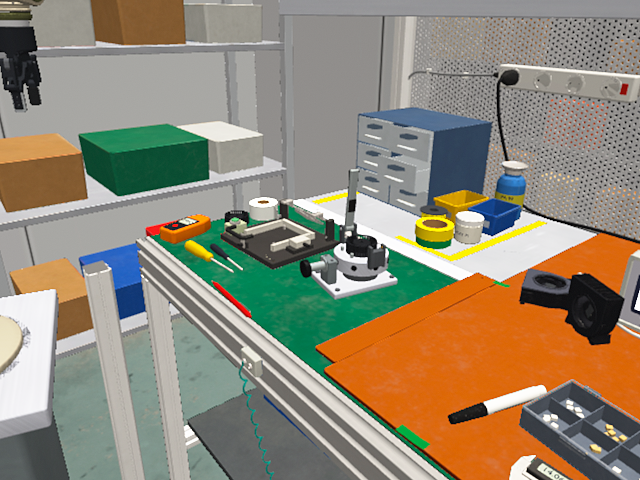

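The top view shows the stand at about (331,205): knob head (323,254), impeller (332,194), the near-upright strap around (308,185) and the catch at (358,198). In the side view the strap stands upright at (351,205) and the knob head is at (306,268).

```bash
python3 - <<'E'
from h import *
t=np.load("top0.npz");w=t["w"];p=t["p"]
for u,v in[(331,195),(323,254),(323,235),(358,199),(310,205),(309,170),(345,240),(312,240),(332,178)]: print(u,v,w[v,u].round(4),p[v,u])
cv2.imwrite("pics/topc.png",cv2.resize(p[150:270,275:395,::-1],(600,600),interpolation=cv2.INTER_CUBIC))
s=np.load("side0.npz");ws=s["w"];ps=s["p"]
cv2.imwrite("pics/sidec.png",cv2.resize(ps[160:310,290:410,::-1],(480,600),interpolation=cv2.INTER_CUBIC))
# base plate fit: z 6..18mm near stand
a=w[150:265,290:375].reshape(-1,3)
m=(a[:,2]>.007)&(a[:,2]<.018); print("base",m.sum())
r=cv2.minAreaRect((a[m][:,:2]*1000).astype(np.float32));print(r)
m=(abs(a[:,2]-.056)<.004); print("disc z",m.sum(),a[m].mean(0))
# strap from side: tall points
b=ws[160:300,330:380].reshape(-1,3); m=(b[:,2]>.1)&(b[:,2]<.3)&(b[:,0]<.75)&(np.linalg.norm(b[:,:2]-a[:,:2].mean(0),axis=1)<.12)
q=b[m]; c=q.mean(0); print("strap side",m.sum(),c, np.linalg.svd(q-c,full_matrices=False)[2][0], q[q[:,2].argmax()])
m=(a[:,2]>.1)&(a[:,2]<.3); q=a[m]; c=q.mean(0); print("strap top",m.sum(),c, np.linalg.svd(q-c,full_matrices=False)[2][0], q[q[:,2].argmax()])
E
```

```text
331 195 [ 0.6416 -0.0104  0.0715] [73 76 82]
323 254 [ 0.536  -0.0156  0.059 ] [69 72 74]
323 235 [ 0.5698 -0.0094  0.0587] [161 171 176]
358 199 [ 0.641  -0.0589  0.0787] [107 113 121]
310 205 [0.6205 0.024  0.0562] [224 228 239]
309 170 [0.6412 0.0277 0.1856] [68 65 66]
345 240 [ 0.5767 -0.0504  0.017 ] [ 88  94 103]
312 240 [0.5666 0.0104 0.0103] [180 177 192]
332 178 [ 0.6771 -0.0062  0.0599] [238 243 255]
base 826
((629.7662353515625, -11.375377655029297), (125.44608306884766, 92.04032897949219), 3.789334297180176)
disc z 1638 [ 0.62629201 -0.01253909  0.05664802]
strap side 486 [0.6416293  0.02196151 0.14987211] [-0.00424366  0.10802153 -0.9941395 ] [0.64729478 0.02117773 0.19517383]
strap top 170 [0.63710537 0.02614032 0.16259052] [-0.06252358  0.11649533 -0.99122129] [0.63428949 0.02310864 0.19814228]
```

View pics/topc.png

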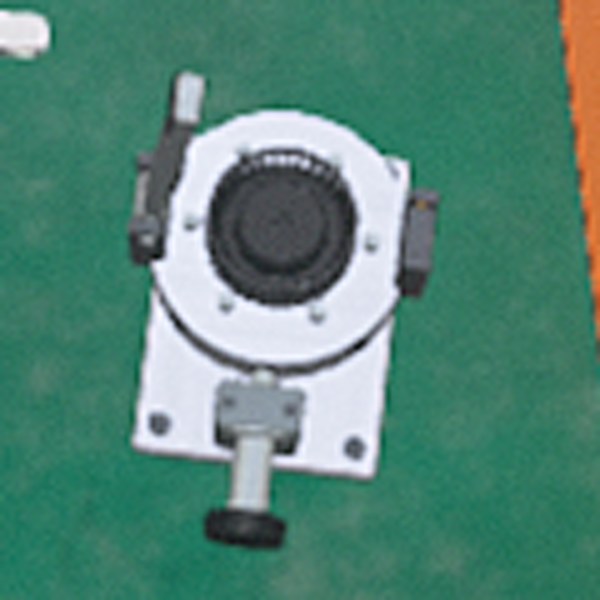

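View pics/sidec.png

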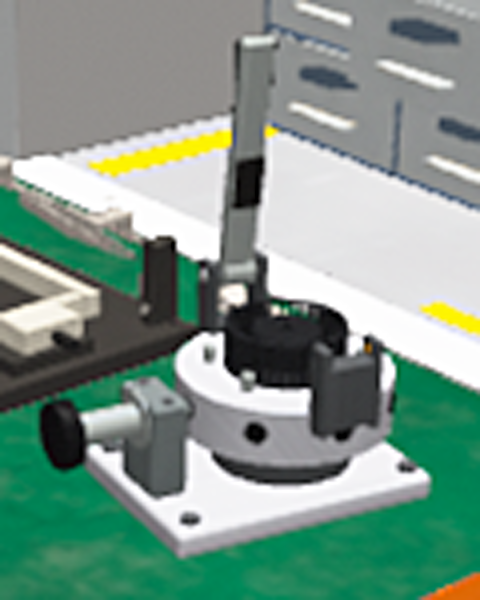

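```bash
python3 - <<'E'
from h import *
t=np.load("top0.npz");w=t["w"];p=t["p"].astype(int)
a=w[150:265,290:375].reshape(-1,3);c=p[150:265,290:375].reshape(-1,3)
m=(abs(a[:,2]-.057)<.004)&(c.min(1)>185)&(a[:,0]>.58)
print("disc",m.sum(),cv2.minEnclosingCircle((a[m][:,:2]*1000).astype(np.float32)))
m=(a[:,2]>.066)&(a[:,2]<.082)&(np.hypot(a[:,0]-.638,a[:,1]+.01)<.035)
print("imp",m.sum(),cv2.minEnclosingCircle((a[m][:,:2]*1000).astype(np.float32)),a[m].mean(0))
# neck/head
m=(a[:,0]<.58)&(a[:,2]>.025); q=a[m];cc=c[m]
h=cc.max(1)<90
print("head",h.sum(),q[h].min(0),q[h].max(0),q[h].mean(0))
n=(~h)&(q[:,0]<.566);k=q[n];l=np.polyfit(k[:,0],k[:,1],1);print("neck",n.sum(),k.mean(0),k[:,2].max(),l)
m=(a[:,2]>.06)&(a[:,1]<-.05)&(a[:,2]<.1);print("catch",m.sum(),a[m].mean(0),a[m].min(0),a[m].max(0))
s=np.load("side0.npz")["w"][160:310,290:410].reshape(-1,3)
m=(s[:,2]>.1)&(s[:,2]<.25)&(s[:,1]<.06)&(s[:,1]>0)&(abs(s[:,0]-.64)<.03)
print("strap side x",np.percentile(s[m][:,0],[2,50,98]),"top",s[m][:,2].max())
for z in(.11,.13,.15,.17,.19):
    k=m&(abs(s[:,2]-z)<.008);print(z,np.median(s[k],0))
E
```

```text
disc 1041 ((637.203369140625, -12.55927848815918), 54.2660026550293)
imp 491 ((641.52783203125, -9.428256034851074), 33.69332504272461) [ 0.64296872 -0.01093244  0.07450432]
head 123 [ 0.39287859 -0.03111281  0.02631446] [ 5.71816438e-01 -1.36083405e-04  9.07963481e-01] [ 0.5339013  -0.01735073  0.0862385 ]
neck 156 [ 0.50736862 -0.02065881  0.2933357 ] 0.907963480762662 [ 0.09143586 -0.0670505 ]
catch 135 [ 0.64502322 -0.05871795  0.078975  ] [ 0.63080091 -0.06500882  0.06008393] [ 0.66129964 -0.0514369   0.08914972]
strap side x [0.63471757 0.64116192 0.65071484] top 0.19517383236050462
0.11 [0.64134575 0.02691261 0.11008688]
0.13 [0.64110652 0.02267059 0.13021723]
0.15 [0.64105292 0.02185884 0.14994732]
0.17 [0.64128568 0.01945414 0.17010382]
0.19 [0.64115122 0.01737766 0.18912041]
```

```bash
python3 -m inch '[{"grip":1,"tx":4.2,"ty":-3.6,"yaw":0.15},{"grip":1,"tx":4.2,"ty":-3.6,"yaw":0.15},{"grip":1,"tx":4.2,"ty":-3.6},{"grip":1,"tx":4.2,"ty":-3.6},{"grip":1,"tx":4.2,"ty":-3.6},{"grip":1,"tx":4.2,"ty":-3.6},{"grip":1,"tx":4.2,"ty":-3.6},{"grip":1,"tx":4.2,"ty":-3.6},{"grip":1,"tx":4.2,"ty":-3.6},{"grip":1,"tx":4.2,"ty":-3.6},{"grip":1,"tx":4.2,"ty":-3.6},{"grip":1,"tx":4.2,"ty":-3.6}]'
python3 - <<'E'
from h import *
s=state();print(s["tcp_pos"],rot(s["orientation"]).round(3).tolist())
w=np.load("top0.npz")["w"];p=np.load("top0.npz")["p"]
for v in range(238,258,2):
  for u in (321,323,325,327,329): print(w[v,u].round(4),p[v,u][0],end=" | ")
  print()
E
```

```text
[0.12944308 0.53429714 0.238746  ] [[-0.972, 0.236, -0.001], [0.236, 0.972, -0.001], [0.0, -0.001, -1.0]]
[ 0.5706 -0.0059  0.0243] 50 | [ 0.5662 -0.0102  0.0496] 181 | [ 0.5663 -0.0138  0.0527] 194 | [ 0.5672 -0.0173  0.0514] 190 | [ 0.5685 -0.0208  0.0485] 127 | 
[ 0.5691 -0.0063  0.0131] 157 | [ 0.5623 -0.0109  0.0512] 183 | [ 0.5626 -0.0144  0.0532] 191 | [ 0.5634 -0.0179  0.0526] 184 | [ 0.5648 -0.0214  0.0489] 116 | 
[ 5.679e-01 -6.600e-03  2.000e-04] 121 | [ 0.5587 -0.0115  0.0511] 182 | [ 0.5591 -0.0151  0.0529] 186 | [ 0.5594 -0.0186  0.0543] 187 | [ 0.561  -0.0221  0.0499] 180 | 
[ 5.642e-01 -7.300e-03 -2.000e-04] 108 | [ 0.5557 -0.0121  0.048 ] 193 | [ 0.556  -0.0157  0.0502] 186 | [ 0.5564 -0.0192  0.0514] 186 | [ 0.5578 -0.0227  0.0477] 75 | 
[ 0.5602 -0.0081  0.0006] 114 | [ 0.5513 -0.0129  0.0523] 191 | [ 0.5519 -0.0164  0.0529] 181 | [ 0.553  -0.0199  0.0507] 185 | [ 5.631e-01 -2.300e-02  1.000e-04] 34 | 
[ 0.5481 -0.0099  0.0467] 129 | [ 0.5477 -0.0136  0.0527] 193 | [ 0.5485 -0.0171  0.0521] 183 | [ 0.5492 -0.0206  0.0516] 177 | [ 0.5589 -0.0237  0.0022] 14 | 
[ 0.5441 -0.0106  0.0491] 174 | [ 0.5444 -0.0142  0.0514] 199 | [ 0.5449 -0.0177  0.0521] 197 | [ 0.5463 -0.0212  0.0481] 181 | [ 0.5554 -0.0243  0.0006] 22 | 
[ 0.5382 -0.0116  0.0628] 49 | [ 0.539  -0.015   0.0616] 65 | [ 0.5391 -0.0186  0.0648] 91 | [ 0.5409 -0.0219  0.0581] 83 | [ 0.5418 -0.0254  0.0568] 36 | 
[ 0.5352 -0.0122  0.0594] 53 | [ 0.536  -0.0156  0.059 ] 69 | [ 0.5361 -0.0192  0.062 ] 65 | [ 0.5374 -0.0226  0.0584] 41 | [ 0.5384 -0.0261  0.0562] 38 | 
[ 0.5317 -0.0128  0.0593] 39 | [ 0.5325 -0.0163  0.0588] 69 | [ 0.5327 -0.0198  0.0611] 50 | [ 0.5337 -0.0232  0.0591] 42 | [ 0.5351 -0.0267  0.055 ] 40 | validation failed for argument at $[0]...
```

```bash
python3 -m inch '[{"grip":1,"tx":4.2,"ty":-3.6,"tz":0,"yaw":0.15},{"grip":1,"tx":4.2,"ty":-3.6,"tz":0,"yaw":0.15}]'; python3 -m inch --help | head -30
```

```text
clock: 0.35
tcp_pos: [0.2141, 0.4616, 0.2389]
orientation: [-0.0, -0.034, 0.999, -0.0]
wrist_force: [-0.2, 0.3, -0.5]
gripper_width: 0.0517
grip_force: 0.0invalid input: not JSON, or not a number
```

All five keys are required per row.

```bash
python3 -m inch '[{"grip":1,"tx":4.2,"ty":-3.6,"tz":0,"yaw":0},{"grip":1,"tx":4.2,"ty":-3.6,"tz":0,"yaw":0},{"grip":1,"tx":4.2,"ty":-3.6,"tz":0,"yaw":0},{"grip":1,"tx":4.2,"ty":-3.6,"tz":0,"yaw":0},{"grip":1,"tx":4.2,"ty":-3.6,"tz":0,"yaw":0},{"grip":1,"tx":4.2,"ty":-3.6,"tz":0,"yaw":0},{"grip":1,"tx":4.2,"ty":-3.6,"tz":0,"yaw":0},{"grip":1,"tx":4.2,"ty":-3.6,"tz":0,"yaw":0},{"grip":1,"tx":4.2,"ty":-3.6,"tz":0,"yaw":0},{"grip":1,"tx":4.2,"ty":-3.6,"tz":0,"yaw":0},{"grip":1,"tx":0,"ty":0,"tz":0,"yaw":0}]'
```

```text
clock: 1.72
tcp_pos: [0.6354, 0.0996, 0.2375]
orientation: [-0.001, -0.029, 1.0, -0.0]
wrist_force: [-0.5, 0.6, -0.6]
gripper_width: 0.0001
grip_force: 0.0
```

```bash
python3 -m inch '[{"grip":1,"tx":0.3,"ty":0,"tz":-3.5,"yaw":0},{"grip":1,"tx":0.3,"ty":0,"tz":-3.3,"yaw":0},{"grip":1,"tx":0,"ty":-2.5,"tz":0,"yaw":0},{"grip":1,"tx":0,"ty":-2.5,"tz":0,"yaw":0},{"grip":1,"tx":0,"ty":-1.3,"tz":-0.2,"yaw":0},{"grip":1,"tx":0,"ty":-1.3,"tz":-0.2,"yaw":0}]'
python3 - <<'E'
from h import *
for n in ("side",):
    p,d,w=cloud(n);cv2.imwrite("pics/side1.png",cv2.resize(p[120:310,270:430,::-1],(480,570)))
E
```

```text
clock: 2.48
tcp_pos: [0.6393, 0.0268, 0.1673]
orientation: [0.0, -0.031, 1.0, 0.0]
wrist_force: [1.1, 1.4, -0.9]
gripper_width: -0.0003
grip_force: 0.5
```

View pics/side1.png

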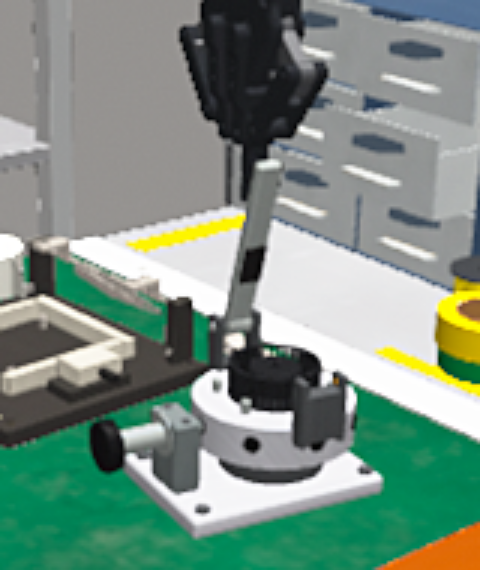

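The strap is leaning over at (250,250), pushed by the finger behind it. I'll continue the arc.

```bash
python3 -m inch '[{"grip":1,"tx":0,"ty":-1.0,"tz":-0.5,"yaw":0},{"grip":1,"tx":0,"ty":-1.1,"tz":-0.7,"yaw":0},{"grip":1,"tx":0,"ty":-0.9,"tz":-0.8,"yaw":0},{"grip":1,"tx":0,"ty":-0.8,"tz":-0.9,"yaw":0},{"grip":1,"tx":0.1,"ty":-0.6,"tz":-1.0,"yaw":0},{"grip":1,"tx":0.1,"ty":-0.6,"tz":-1.2,"yaw":0},{"grip":1,"tx":0,"ty":-0.3,"tz":-1.1,"yaw":0},{"grip":1,"tx":0,"ty":-0.2,"tz":-0.6,"yaw":0},{"grip":1,"tx":0,"ty":0,"tz":-0.3,"yaw":0},{"grip":1,"tx":0,"ty":0,"tz":-0.2,"yaw":0}]'
```

```text
clock: 3.78
tcp_pos: [0.6416, -0.0285, 0.0949]
orientation: [0.0, -0.031, 1.0, -0.0]
wrist_force: [-4.9, 0.7, 11.7]
gripper_width: 0.0001
grip_force: 5.9
```

```bash
python3 -m inch '[{"grip":1,"tx":0,"ty":0,"tz":-0.1,"yaw":0},{"grip":1,"tx":0,"ty":0,"tz":0,"yaw":0},{"grip":1,"tx":0,"ty":0,"tz":3,"yaw":0},{"grip":0.5,"tx":-2,"ty":0.3,"tz":3,"yaw":0},{"grip":0.5,"tx":-4,"ty":0.5,"tz":0,"yaw":0},{"grip":0.5,"tx":-2.7,"ty":0.4,"tz":0,"yaw":0},{"grip":0.5,"tx":0,"ty":0,"tz":0,"yaw":0},{"grip":0.5,"tx":0,"ty":0,"tz":0,"yaw":0}]'
python3 - <<'E'
from h import *
p,d,w=cloud("side");cv2.imwrite("pics/side2.png",cv2.resize(p[120:310,270:430,::-1],(480,570)))
s=state();print(s["tcp_pos"])
s=w[160:310,290:410].reshape(-1,3);k=(abs(s[:,0]-.642)<.012)&(s[:,1]<.03)&(s[:,1]>-.045)&(s[:,2]>.081)&(s[:,2]<.1)
print(k.sum(),np.median(s[k],0),np.polyfit(s[k][:,1],s[k][:,2],1))
E
```

```text
clock: 4.78
tcp_pos: [0.5553, -0.0166, 0.1536]
orientation: [0.001, -0.031, 1.0, -0.0]
wrist_force: [0.3, 0.1, 1.6]
gripper_width: 0.0427
grip_force: 0.0
[ 0.5554061  -0.01664301  0.15341724]
235 [ 0.64087278 -0.00667213  0.08708264] [0.00250196 0.08644452]
```

View pics/side2.png

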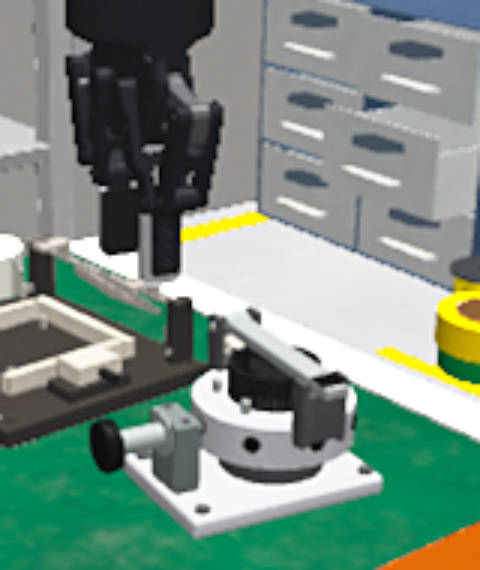

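The strap is level in its catch (slope 0.0025, top at 87 mm), and the open gripper is above the neck. Now I descend and pinch.

```bash
python3 -m inch '[{"grip":0.5,"tx":0,"ty":0,"tz":-4,"yaw":0},{"grip":0.5,"tx":0,"ty":0,"tz":-4,"yaw":0},{"grip":0.5,"tx":0,"ty":0,"tz":-2.5,"yaw":0},{"grip":0.5,"tx":0,"ty":0,"tz":-1.4,"yaw":0},{"grip":0.5,"tx":0,"ty":0,"tz":0,"yaw":0}]' && python3 -m inch '[{"grip":1,"tx":0,"ty":0,"tz":0,"yaw":0},{"grip":1,"tx":0,"ty":0,"tz":0,"yaw":0},{"grip":1,"tx":0,"ty":0,"tz":0,"yaw":0},{"grip":1,"tx":0,"ty":0,"tz":0,"yaw":0},{"grip":1,"tx":0,"ty":0,"tz":0,"yaw":0}]' 70
```

```text
clock: 5.45
tcp_pos: [0.5548, -0.0166, 0.0338]
orientation: [-0.0, -0.031, 1.0, 0.0]
wrist_force: [0.5, -0.1, 0.2]
gripper_width: 0.0426
grip_force: 0.0
clock: 6.08
tcp_pos: [0.5552, -0.0165, 0.0355]
orientation: [0.001, -0.031, 1.0, -0.0]
wrist_force: [-0.7, 1.5, 5.9]
gripper_width: 0.0119
grip_force: 68.2
```

```bash
python3 -m inch '[{"grip":1,"tx":-0.4,"ty":-0.03,"tz":0,"yaw":0},{"grip":1,"tx":-0.4,"ty":-0.03,"tz":0,"yaw":0},{"grip":1,"tx":-0.4,"ty":-0.03,"tz":0,"yaw":0},{"grip":1,"tx":-0.4,"ty":-0.03,"tz":0,"yaw":0},{"grip":1,"tx":-0.3,"ty":-0.02,"tz":0,"yaw":0},{"grip":1,"tx":0,"ty":0,"tz":0,"yaw":0}]'
```

```text
clock: 6.82
tcp_pos: [0.5375, -0.0177, 0.0355]
orientation: [0.003, -0.031, 1.0, -0.0]
wrist_force: [7.7, 6.0, 2.4]
gripper_width: 0.0119
grip_force: 68.2
```

```bash
python3 -m inch '[{"grip":1,"tx":-0.15,"ty":-0.01,"tz":0,"yaw":0},{"grip":1,"tx":-0.1,"ty":0,"tz":0,"yaw":0},{"grip":1,"tx":-0.1,"ty":0,"tz":0,"yaw":0},{"grip":1,"tx":0,"ty":0,"tz":0,"yaw":0}]'
python3 - <<'E'
from h import *
p,d,w=cloud("side");cv2.imwrite("pics/side3.png",cv2.resize(p[190:310,290:410,::-1],(600,600)))
E
```

```text
clock: 7.32
tcp_pos: [0.5352, -0.0179, 0.0355]
orientation: [0.004, -0.031, 1.0, -0.0]
wrist_force: [11.2, 5.3, 0.0]
gripper_width: 0.0116
grip_force: 68.2
```

View pics/side3.png

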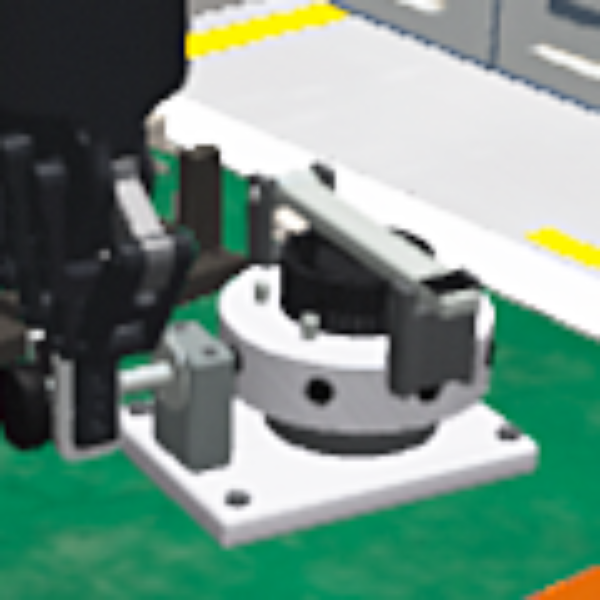

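The gripper holds the neck with the head behind it at (20,400). The rod is drawn out, the strap is closed and the impeller is seated. A last small pull should show whether it is at the stop.

```bash
python3 -m inch '[{"grip":1,"tx":-0.1,"ty":0,"tz":0,"yaw":0},{"grip":1,"tx":0,"ty":0,"tz":0,"yaw":0},{"grip":1,"tx":0,"ty":0,"tz":0,"yaw":0},{"grip":1,"tx":0,"ty":0,"tz":0,"yaw":0},{"grip":1,"tx":0,"ty":0,"tz":0,"yaw":0}]'
```

```text
clock: 8.0
tcp_pos: [0.5351, -0.0179, 0.0356]
orientation: [0.005, -0.031, 1.0, -0.0]
wrist_force: [16.4, 6.6, -2.3]
gripper_width: 0.0119
grip_force: 68.2
```

The force rose from 11 to 16 N with no further travel, so the plunger is at its stop.

```bash
python3 -c "
from rig import *
print(sign_off())"
```

```text
the job is handed in; nothing more can be done
None
```

I swung the strap down into its catch, then pulled the plunger about 20 mm back to its stop; the job was handed in with the gripper still holding it, the impeller looked seated in the last picture, and no verdict came back.

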